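Seat the raised cassette and start the cold plate

TASK

On the cold plate, one white cassette stands proud of its steel mould: with closed fingertips, press it gently straight down until it sits fully home like the others, leaving its mould standing where it is. Then press the long bar-shaped key on the control box right down to start the cooling, let it spring back, and withdraw. Lift nothing, and do not touch the other moulds or the other two keys.

Things in the scene. Friction and masses are not known exactly. Their poses are not given: they have to be found in the camera images.
- coldplate: fixed cold plate: cream housing 240 mm (x) by 300 mm (y), 50 mm high, with a black frame and a bare flat metal top 210 x 270 mm at 50 mm above the table. Origin: centre of its underside. It may stand to the left or the right of the control box, turned a little.
- console: fixed control box: cream housing 260 mm (x) by 120 mm (y), 70 mm high, blue top. Origin: centre of its underside. On its top, in a row along its x axis 75 mm apart (order varies), stand three key units.
- mould_raised: loose steel mould (about 100 g with its cassette), open-topped: pocket 30 mm (x) by 42 mm (y), 20 mm high, with a thin flange 36 x 48 mm round the rim; stands on the cold plate, long side along its y. Origin: centre of its underside; z up. In it sits the white cassette that is proud.
- cassette_top (a point): centre of the flat top of the raised white cassette (30 mm in x by 42 mm in y, axes as the mould's; rim 6 mm thick with a basket below that goes into the mould). At the start it is 37 to 40 mm above the mould's underside; fully home it is 26 mm above it, like the tops of the other cassettes.
- cassette (a joint): how far the raised cassette has been pushed down, in m: 0 to 0.003 at the start, 0.014 fully home (rim resting on the mould, a hard stop). It slides stiffly with about 2.5 N of friction (more when pushed fast, 20 N per m/s) and stays where it is left.
- key_long_top (a point): centre of the flat top of the long bar-shaped key, 18 mm (x) by 48 mm (y), white; 84 mm above the table when up, 78 mm when right down.
- key_long (a joint): how far the long key is pressed, in m: 0 up, 0.006 right down (hard stop). A spring pushes it back up: it starts to move at 1.1 N and is right down at about 4.4 N.
- unit_long: fixed unit of the long key: grey bezel 34 mm (x) by 58 mm (y), 4 mm thick on the control box, with the key on it standing 10 mm above the bezel. Origin: centre of the bezel's underside.
- unit_round: fixed unit with the round white key, 24 mm across, same bezel and height. To be left alone. Origin: centre of the bezel's underside.
- unit_square: fixed unit with the square white key, 22 x 22 mm, same bezel and height. To be left alone. Origin: centre of the bezel's underside.
- mould_full1: loose steel mould of the same size with its white cassette fully home, 26 mm high over all, about 100 g. To be left alone. Origin: centre of its underside.
- mould_full2: loose steel mould of the same size with its white cassette fully home, 26 mm high over all, about 100 g. To be left alone. Origin: centre of its underside.
- mould_full3: loose steel mould of the same size with its white cassette fully home, 26 mm high over all, about 100 g. To be left alone. Origin: centre of its underside.
- mould_empty: loose steel mould of the same size, empty and open, 20 mm high. To be left alone. Origin: centre of its underside.
Not all that is in view belongs to the job. What is shaped like the mould_raised but yellow is not meant.

How it is judged:
On the way, in this order (a step that is already met when the one before it is completed fails the run):
1. the raised cassette is pressed fully home (value of joint cassette above 0.0125 m), for 0.1 s.
2. the long key is pressed right down by the fingers (value of joint key_long above 0.0045 m and contact force between the fingers and unit_long above 0.5 N), for 0.1 s.
At the end, for the whole second after the job is handed in: The raised cassette is home (within 1.5 mm), its mould upright on the plate within 8 mm of where it stood and at rest, the other four moulds have not moved more than 4 mm, and the long key has sprung back up (value of joint cassette above 0.0125 m and value of joint key_long below 0.0015 m and distance of mould_raised from where it was at the start of the episode below 0.008 m and angle between mould_raised's own z axis and vertical below 0.06 rad and linear speed of mould_raised below 0.02 m/s and distance of each of mould_full1, mould_full2, mould_full3, mould_empty from where it was at the start of the episode below 0.004 m); the robot touches nothing.
It fails at once if another mould is touched or moved (contact force between the arm and mould_full1 above 0.5 N or contact force between the arm and mould_full2 above 0.5 N or contact force between the arm and mould_full3 above 0.5 N or contact force between the arm and mould_empty above 0.5 N or distance of any of mould_full1, mould_full2, mould_full3, mould_empty from where it was at the start of the episode above 0.004 m).
It fails at once if the round or the square key is touched (contact force between the arm and unit_round above 0.5 N or contact force between the arm and unit_square above 0.5 N).
It fails at once if the raised cassette's mould is lifted, tipped or pushed out of place (z of mould_raised in the frame of coldplate above 0.055 m or angle between mould_raised's own z axis and vertical above 0.2 rad or distance of mould_raised from where it was at the start of the episode above 0.015 m).
It fails at once if the cassette or the key is pressed harder than 30 N (contact force between the arm and mould_raised above 30 N or contact force between the arm and unit_long above 30 N).
It fails at once if the long key is pressed before the cassette is home (value of joint key_long above 0.003 m and value of joint cassette below 0.0125 m).
It also fails if it takes over 38 s, if anything falls off the work surface, if the arm or the gripper's body presses on something with over 40 N, if the wrist force passes 120 N, or if a joint passes its speed limit or range.

ROBOT

A 6-joint arm with a two-finger parallel gripper is mounted at the origin on the work surface. World frame = base frame: x ahead of the robot, y to its left, z up, the work surface at z = 0. Lengths are in m, angles in rad, forces in N, time in s.
With the tool pointing down it reaches from about 0.375 to 0.9 m from the base axis. Payload 3.1 kg.
Tool frame: the origin (TCP) lies between the finger pads; the fingertips stand 19 mm ahead of it and the grasp point (between the pads) is the TCP; z points along the fingers, y is the line along which they close (so a half turn about z gives the same grasp; the last joint's range is limited). The gripper opens to 87 mm and grips with 3 to 60 N. Pads are 19 mm wide; open, the fingers measure 117 mm over their backs; the gripper's body (75 mm by 190 mm) begins 51 mm behind the grasp point.
Start: joints at [-1.375, 0.527, 1.433, -0, 1.181, -0.178], TCP at [0.228, -0.582, 0.242] pointing down, gripper open.
Joint ranges: [-3.08, 3.08], [-0.75, 2.2], [0.22, 2.44], [-1.43, 4.57], [0, 2.65], [-2.85, 2.85]. Speed limits (rad/s): [2.79, 2.79, 3.14, 3.14, 3.14, 3.14].

INTERFACE

Orientations are given as a unit quaternion [x, y, z, w].
In Python, from rig import telemetry, viewer, hand_in gives the robot as it stands. The module is installed in compiled form; this text tells all that it offers.
- The arm moves only by the shell command python3 -m creep 'ROWS' [FORCE]. ROWS is JSON, a list of rows, each an object with "translation": the shift along the tool's x, y, z in mm, a list of three; "roll": the turn about the tool's z in degrees; "gripper": the finger opening in mm, from 0 to 87. In form: [{"translation": [tx, ty, tz], "roll": roll, "gripper": gripper}, ...]. A call has 1 to 5 rows; each row is the pose to reach, as a shift and turn from the pose commanded when the call began, along the tool's axes at that moment; what a row does not reach only later rows make up. A row lasts 1/12 s, in which the tool goes at most 41.7 mm and 7.16 degrees, less where a joint would pass 70% of its speed; a pose out of reach is approached as far as the arm can. A call with a gripper value outside its range is refused whole. The fingers move at their own pace and stop on an object; FORCE is the grip in N (left out, the last holds). Time passes only in rows, so rows that repeat a pose let the fingers close. It gives the time, the measured TCP pose, the force, the opening and the grip force at its end, in the units of the state.
- telemetry.get_obs(): the state, without advancing time (a new reading comes with each control period).
- viewer.camera(name): name is "scene" or "top" or "wrist"; returns the picture (420x560x3 uint8, blue, green, red); there is no depth.
- viewer.camera_info(name): a dict with "intrinsics" (3x3 intrinsics, pixels), "k1" (the pictures are not rectified: a ray, as slopes to the right and down, at radius r is drawn at 1 + k1 r^2 times it, then the intrinsics apply), "rvec" (rotation vector, rad) and "tvec" (3), from world to camera coordinates, as OpenCV has them; the wrist camera has in their place "hand_eye" (4x4, takes a point from camera to tool coordinates, whose origin is the TCP and whose axes are the flange's). Camera axes: x right, y down, z forward; pixel columns grow to the right and rows downward; lengths in m; the calibration is good to about 2 mm. A picture is of the moment at which its call begins: read the wrist's pose just before it. camera_info takes no time and is no camera call.
- hand_in(): hands the job in; it is judged then, once.
Trained networks look in the newest picture that a camera, given by its name, has taken for a name from the list of things; names that differ only in an ending like _2 or _b are one class to them, and where a whole thing is asked for, a point or a joint stands for the part that bears it (a point fixed in the world has none). Each returns a list of dicts, best first, with "p" (0 to 1); they miss things now and then, are a little off and sometimes report something else, mostly with a low value. They report only what shows in the picture. A call takes as long as a camera call. They do not tell look-alikes from the thing itself.
- viewer.recognise(camera, thing): "bbox" ([left, top, width, height] in pixels, round what is visible of it).
The state is a dict: "time": time; "q": joint angles; "joint_velocities": joint speeds; "joint_torque": joint torques, N m; "position": TCP position; "tool_rot": TCP orientation; "ft_force": force on the tool from outside, world axes, zero at the start; "moment": the same for the moment, N m; "grip_width": finger opening in m; "grip_force": force on a finger pad.
Only numpy, scipy, OpenCV 4.12 (cv2) and the standard library are available. Lean on these libraries where they do the work, as an engineer would, in place of code of your own. Each camera call takes 0.05 s, during which the arm holds its last target. There are 200 camera calls.

## Working session

There is one attempt and no reset: what is moved stays moved. The work goes in short steps, Python scripts to look and compute and a shell command to move; the robot and the scene stay as the last step left them, time stands still between calls to the robot, and variables do not carry over. Pictures are saved under pics/ and viewed, at most 10 in all, crops included, and the job is handed in when it is done.

```bash
mkdir -p pics
cat > h.py <<'E'
import numpy as np, cv2
from rig import telemetry, viewer
from scipy.spatial.transform import Rotation as R
def cam(name):
    i=viewer.camera_info(name); K=np.array(i["intrinsics"]); k1=i["k1"]
    if name=="wrist":
        o=telemetry.get_obs(); H=np.array(i["hand_eye"]); T=np.eye(4)
        T[:3,:3]=R.from_quat(o["tool_rot"]).as_matrix(); T[:3,3]=o["position"]; T=T@H
    else:
        T=np.eye(4); Rm=R.from_rotvec(np.ravel(i["rvec"])).as_matrix()
        T[:3,:3]=Rm.T; T[:3,3]=-Rm.T@np.ravel(i["tvec"])
    return K,k1,T
def ray(c,uv):
    K,k1,T=c
    p=cv2.undistortPoints(np.array([[uv]],float),K,np.array([k1,0,0,0.]))[0,0]
    d=T[:3,:3]@np.array([p[0],p[1],1]); return T[:3,3],d/np.linalg.norm(d)
def atz(c,uv,z):
    o,d=ray(c,uv); return o+d*(z-o[2])/d[2]
def tri(rs):
    A=0;b=0
    for o,d in rs:
        P=np.eye(3)-np.outer(d,d); A=A+P; b=b+P@o
    x=np.linalg.solve(A,b); return x,[np.linalg.norm((np.eye(3)-np.outer(d,d))@(x-o)) for o,d in rs]
def proj(c,p):
    K,k1,T=c; q=T[:3,:3].T@(np.asarray(p)-T[:3,3])
    return cv2.projectPoints(q.reshape(1,1,3),np.zeros(3),np.zeros(3),K,np.array([k1,0,0,0.]))[0].ravel()
E
python3 - <<'E'
from h import *
np.set_printoptions(precision=4,suppress=True)
for n in("scene","top"):
    im=viewer.camera(n); cv2.imwrite(f"pics/{n}0.png",im)
    c=cam(n); print(n,c[2][:3,3],c[2][:3,2])
    for t in("mould_raised","cassette_top","key_long_top","unit_long","unit_round","unit_square","mould_empty","mould_full1","coldplate","console"):
        print(t,[(np.round(r["bbox"]).tolist(),round(r["p"],2)) for r in viewer.recognise(n,t)][:6])
o=telemetry.get_obs(); print(o)
E
```

```text
scene [0.9698 0.3315 0.8587] [-0.406  -0.3615 -0.8393]
mould_raised [([215.0, 249.0, 30.0, 30.0], 0.86), ([326.0, 216.0, 26.0, 25.0], 0.84), ([260.0, 274.0, 31.0, 28.0], 0.58), ([317.0, 319.0, 29.0, 32.0], 0.58)]
cassette_top [([261.0, 272.0, 26.0, 30.0], 0.92), ([216.0, 253.0, 26.0, 18.0], 0.8), ([327.0, 212.0, 28.0, 21.0], 0.77), ([319.0, 316.0, 22.0, 29.0], 0.74)]
key_long_top [([254.0, 135.0, 16.0, 16.0], 0.62)]
unit_long [([249.0, 136.0, 28.0, 18.0], 0.65)]
unit_round [([203.0, 171.0, 29.0, 29.0], 0.66)]
unit_square [([228.0, 154.0, 27.0, 19.0], 0.77)]
mould_empty [([346.0, 178.0, 28.0, 24.0], 0.7), ([328.0, 213.0, 22.0, 24.0], 0.64), ([326.0, 215.0, 28.0, 28.0], 0.5)]
mould_full1 [([377.0, 200.0, 30.0, 28.0], 0.9)]
coldplate [([278.0, 161.0, 188.0, 170.0], 0.78)]
console [([181.0, 124.0, 114.0, 107.0], 0.93)]
top [ 0.4366 -0.0111  1.0558] [ 0.1628 -0.0002 -0.9867]
mould_raised [([233.0, 147.0, 20.0, 22.0], 0.95), ([285.0, 137.0, 20.0, 24.0], 0.95), ([217.0, 223.0, 27.0, 20.0], 0.93), ([177.0, 144.0, 14.0, 30.0], 0.78)]
cassette_top [([172.0, 146.0, 17.0, 23.0], 0.8), ([288.0, 1
[... 432 characters left out ...]
4.0, 273.0, 25.0, 18.0], 0.89), ([172.0, 217.0, 28.0, 20.0], 0.83), ([145.0, 271.0, 26.0, 18.0], 0.69)]
coldplate [([125.0, 191.0, 160.0, 131.0], 0.59)]
console [([327.0, 162.0, 66.0, 131.0], 0.64)]
{'time': 1.1, 'q': array([-1.3755,  0.5275,  1.4327, -0.    ,  1.1814, -0.1785]), 'joint_velocities': array([ 0.0017, -0.0011,  0.0004, -0.0012,  0.0002, -0.0009]), 'joint_torque': array([  0.0004, -44.0023, -17.6987,   0.0634,   0.0504,  -0.    ]), 'position': array([ 0.2282, -0.5818,  0.2415]), 'tool_rot': array([ 0.9826,  0.1858, -0.    , -0.    ]), 'ft_force': array([-0.3121,  0.1462, -0.2826]), 'moment': array([-0.031 ,  0.0369,  0.0689]), 'grip_force': 0.0, 'grip_width': 0.0869510962278621}
```

View pics/scene0.png

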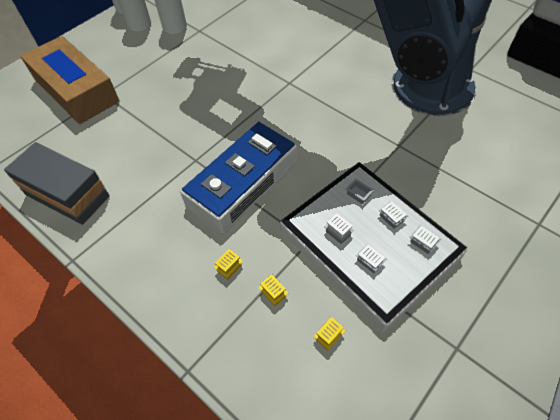

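View pics/top0.png

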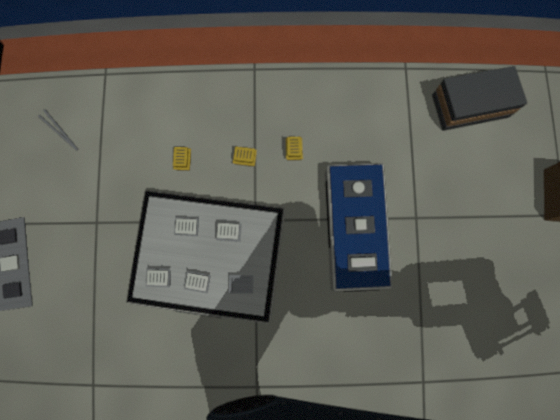

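Scene picture: white cassettes at (339,228), (393,214), (371,259) and (425,238), with the empty mould at (358,190). The yellow ones at (229,262), (273,290) and (330,333) are decoys. The long key is at (262,142). Top view: cassettes at (228,231), (186,226), (157,277) and (197,282), with the long key at (363,263). The candidate is scene (339,228) / top (228,231), since its side wall looks tallest. I'll triangulate all four heights and check a crop.

Run:
```python
from h import *
np.set_printoptions(precision=4,suppress=True)
S=cv2.imread("pics/scene0.png");T=cv2.imread("pics/top0.png");cs,ct=cam("scene"),cam("top")
def blobs(im,thr,x0,y0,x1,y1):
    g=im.min(axis=2); m=np.zeros_like(g); m[y0:y1,x0:x1]=(g[y0:y1,x0:x1]>thr)*255
    m=cv2.morphologyEx(m,cv2.MORPH_CLOSE,np.ones((3,3)))
    n,_,st,ce=cv2.connectedComponentsWithStats(m)
    return [(st[i].tolist(),ce[i].round(1).tolist()) for i in range(1,n) if 40<st[i][4]<900]
for nm,im,b in(("S",S,(300,185,450,290)),("T",T,(135,200,270,300)),("Skey",S,(190,120,290,205)),("Tkey",T,(335,170,385,285))):
    for thr in(190,215): print(nm,thr,blobs(im,thr,*b))
a=cv2.resize(S[185:285,310:450],None,fx=5,fy=5,interpolation=cv2.INTER_CUBIC)
cv2.imwrite("pics/cropS.png",a)
for s,t in(((339,226),(228,230)),((393,213),(186,226)),((371,257),(197,282)),((425,236),(157,277)),((371,257),(186,226)),((393,213),(197,282)),((262,141),(363,262))):
    x,r=tri([ray(cs,s),ray(ct,t)]);print(s,t,x,np.round(r,4))
```

```text
S 190 []
S 215 [([364, 196, 42, 27, 409], [388.0, 208.6]), ([337, 207, 14, 11, 54], [343.5, 211.2]), ([414, 226, 25, 21, 278], [425.9, 236.0]), ([397, 228, 13, 16, 71], [403.6, 234.4])]
T 190 []
T 215 []
Skey 190 [([252, 134, 20, 14, 117], [261.6, 140.3]), ([233, 156, 13, 10, 71], [238.9, 160.8]), ([210, 179, 11, 8, 72], [214.9, 182.4])]
Skey 215 [([253, 134, 19, 13, 105], [261.7, 140.3]), ([233, 157, 13, 9, 63], [239.0, 160.8]), ([210, 179, 11, 8, 69], [214.8, 182.4])]
Tkey 190 []
Tkey 215 []
(339, 226) (228, 230) [0.5535 0.0959 0.0839] [0.0018 0.0018]
(393, 213) (186, 226) [0.5415 0.1716 0.1953] [0.0167 0.0167]
(371, 257) (197, 282) [ 0.4669  0.1678 -0.0883] [0.0201 0.0201]
(425, 236) (157, 277) [0.4628 0.2364 0.0807] [0.0008 0.0008]
(371, 257) (186, 226) [0.5642 0.1814 0.0739] [0.0014 0.0014]
(393, 213) (197, 282) [0.4525 0.1581 0.0728] [0.0011 0.0011]
(262, 141) (363, 262) [ 0.4861 -0.1689  0.0845] [0.0017 0.0017]
```

View pics/cropS.png

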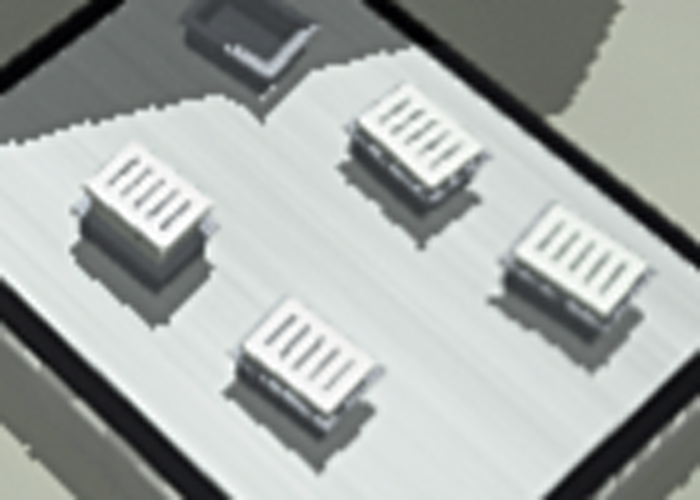

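The crop shows the cassette at top left (crop (150,200), scene (340,225)) standing clearly proud. It triangulates to z 0.084 against about 0.074–0.081 for the others, and it's white, so this is the one. The tool starts moving towards it now.

```bash
python3 -m creep '[{"translation":[30,-28,0],"roll":0,"gripper":0},{"translation":[60,-56,0],"roll":0,"gripper":0},{"translation":[90,-84,0],"roll":0,"gripper":0},{"translation":[120,-112,0],"roll":0,"gripper":0},{"translation":[150,-140,0],"roll":0,"gripper":0}]' 5
python3 -m creep '[{"translation":[30,-28,0],"roll":0,"gripper":0},{"translation":[60,-56,0],"roll":0,"gripper":0},{"translation":[90,-84,0],"roll":0,"gripper":0},{"translation":[120,-112,0],"roll":0,"gripper":0},{"translation":[150,-140,0],"roll":0,"gripper":0}]'
python3 -m creep '[{"translation":[30,-28,0],"roll":7,"gripper":0},{"translation":[60,-56,0],"roll":14,"gripper":0},{"translation":[90,-84,0],"roll":21,"gripper":0},{"translation":[120,-112,0],"roll":28,"gripper":0},{"translation":[150,-140,0],"roll":28,"gripper":0}]'
```

```text
time: 1.52
position: [0.3172, -0.3951, 0.2416]
tool_rot: [0.983, 0.185, 0.0, 0.0]
ft_force: [1.0, -0.6, 0.1]
grip_width: 0.0616
grip_force: 0.0
time: 1.93
position: [0.4058, -0.2099, 0.2419]
tool_rot: [0.983, 0.186, 0.0, 0.0]
ft_force: [1.9, -0.2, -0.2]
grip_width: 0.0284
grip_force: 0.0
time: 2.35
position: [0.4848, -0.0458, 0.2419]
tool_rot: [0.998, -0.06, 0.0, 0.0]
ft_force: [0.2, -0.8, 0.2]
grip_width: 0.0019
grip_force: 0.0
```

Run:
```python
from h import *
np.set_printoptions(precision=4,suppress=True)
c=cam("wrist"); im=viewer.camera("wrist"); cv2.imwrite("pics/w1.png",im); np.savez("w1.npz",T=c[2])
o=telemetry.get_obs(); print(o["time"],o["position"],R.from_quat(o["tool_rot"]).as_matrix(),o["joint_velocities"],o["ft_force"])
print(proj(c,[.5535,.0959,.086]),c[2][:3,3],c[2][:3,2])
```

```text
2.4 [ 0.4875 -0.0388  0.2421] [[ 0.9931 -0.1171  0.0045]
 [-0.1171 -0.9931  0.0047]
 [ 0.0039 -0.0052 -1.    ]] [-0.0967 -0.0215  0.0415 -0.0635 -0.0018 -0.3582] [ 2.5824  3.2331 -0.2859]
[ 99.7576 135.1904] [ 0.5604 -0.0551  0.3861] [-0.2756  0.0318 -0.9608]
```

View pics/w1.png

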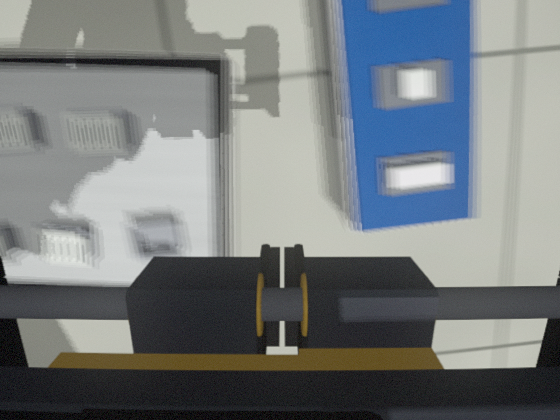

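This wrist view has motion blur. The raised cassette is at (97,130), the empty mould at (155,230), the long key at (418,173) and the square key at (415,83). I'll take a still one and refine from there.

```bash
cat > seg.py <<'E'
from h import *
def rect(im,guess,thr,half=30):
    """minAreaRect of bright unsaturated blob nearest guess"""
    g=im.min(axis=2); x,y=map(int,guess); m=np.zeros_like(g)
    s=np.s_[max(0,y-half):y+half,max(0,x-half):x+half]; m[s]=(g[s]>thr)*255
    m=cv2.morphologyEx(m,cv2.MORPH_CLOSE,np.ones((5,5)))
    cs,_=cv2.findContours(m,cv2.RETR_EXTERNAL,cv2.CHAIN_APPROX_NONE)
    cs=[q for q in cs if cv2.contourArea(q)>60]
    if not cs: return None
    q=min(cs,key=lambda q:np.hypot(*(np.array(cv2.minAreaRect(q)[0])-guess)))
    return cv2.minAreaRect(q)
E
python3 - <<'E'
from seg import *
np.set_printoptions(precision=4,suppress=True)
viewer.camera("wrist");viewer.camera("wrist");viewer.camera("wrist")
c=cam("wrist"); im=viewer.camera("wrist"); cv2.imwrite("pics/w2.png",im); np.savez("w2.npz",T=c[2])
o=telemetry.get_obs(); print(o["time"],o["position"],o["tool_rot"],o["ft_force"],o["grip_width"])
print(proj(c,[.5535,.0959,.086]),proj(c,[.486,-.169,.084]))
for t in("cassette_top","key_long_top"): print([(np.round(r["bbox"]).tolist(),round(r["p"],2)) for r in viewer.recognise("wrist",t)])
b=cv2.resize(im[60:260,0:300],None,fx=2.6,fy=2.6,interpolation=cv2.INTER_CUBIC);cv2.imwrite("pics/w2c.png",b)
for thr in(150,170,190,210):
    print(thr,rect(im,(418,173),thr,40),rect(im,(97,130),thr,40))
E
```

```text
2.6 [ 0.4841 -0.0469  0.2416] [ 0.9984 -0.0565 -0.0001  0.0003] [-1.0822 -0.3059 -0.2124] 0.0005743441651737236
[ 99.9047 132.8359] [424.6854 177.3315]
[([72.0, 114.0, 63.0, 38.0], 0.69)]
[([396.0, 160.0, 57.0, 31.0], 0.69)]
150 ((423.6194152832031, 179.97515869140625), (25.057743072509766, 64.72068786621094), 83.0189437866211) ((92.09306335449219, 133.4195098876953), (40.43164825439453, 68.7952880859375), 87.79740142822266)
170 ((427.0154113769531, 177.6230926513672), (20.093624114990234, 56.68387222290039), 82.87498474121094) ((123.0, 163.0), (12.0, 26.0), 90.0)
190 ((427.02313232421875, 177.68463134765625), (19.473451614379883, 56.43579864501953), 82.87498474121094) ((123.5, 164.0), (10.0, 25.0), 90.0)
210 ((427.0389404296875, 177.8014373779297), (18.42786979675293, 54.515785217285156), 82.64761352539062) None
```

View pics/w2.png

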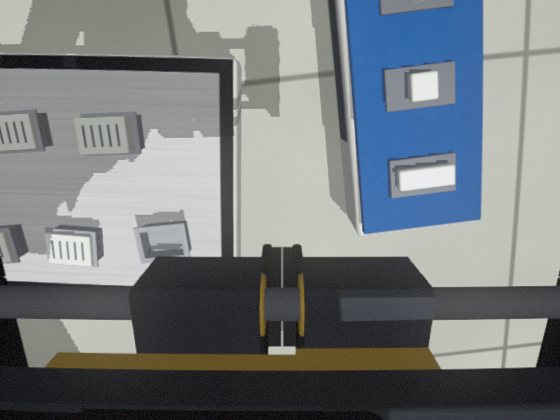

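Still wrist view: the raised cassette's top centre is at about (103,134), spanning x 76–131 and y 115–153. The long key's centre is at (427,178) and it's the bar nearest the robot. Next I triangulate these with the two fixed cameras.

Run:
```python
from h import *
np.set_printoptions(precision=4,suppress=True)
cs,ct,c=cam("scene"),cam("top"),cam("wrist"); c=(c[0],c[1],np.load("w2.npz")["T"])
o=telemetry.get_obs();Rm=R.from_quat(o["tool_rot"]).as_matrix()
for n,s,t,w,z in(("cas",(339.8,224.6),(228,230),(103,134),.088),("key",(261.7,140.5),(363,262),(427,177.7),.084)):
    x,r=tri([ray(cs,s),ray(ct,t),ray(c,w)]); print(n,x,np.round(r,4),[atz(*a,z) for a in((cs,s),(ct,t),(c,w))])
    print(" wrist+scene",tri([ray(cs,s),ray(c,w)])[0],"shift mm",1e3*Rm.T@(x-o["position"]))
# orientations: plate far edge, key long axis
a,b=atz(c,(0,62),.05),atz(c,(228,66),.05); print("plate edge",np.degrees(np.arctan2(*(b-a)[[0,1]])),a,b)
a,b=atz(c,(397,183),.084),atz(c,(456,175),.084); print("key",np.degrees(np.arctan2(*(b-a)[[0,1]])),np.linalg.norm(b-a))
print("tool y",Rm[:,1])
```

```text
cas [0.5522 0.0952 0.0857] [0.0031 0.0023 0.0013] [array([0.5511, 0.098 , 0.088 ]), array([0.554 , 0.0939, 0.088 ]), array([0.5523, 0.0926, 0.088 ])]
 wrist+scene [0.5507 0.0959 0.0838] shift mm [  51.404  -150.182   155.7594]
key [ 0.4862 -0.1693  0.0863] [0.0015 0.001  0.0007] [array([ 0.4843, -0.1693,  0.084 ]), array([ 0.4871, -0.1704,  0.084 ]), array([ 0.4855, -0.171 ,  0.084 ])]
 wrist+scene [ 0.4851 -0.1699  0.0845] shift mm [ 16.4763 120.1876 155.2387]
plate edge -171.85586248212127 [0.6246 0.1895 0.05  ] [ 0.5958 -0.0118  0.05  ]
key 178.35901398276064 0.050711368356253374
tool y [-0.1159 -0.9933  0.0003]
```

```bash
python3 -m creep '[{"translation":[14,-40,0],"roll":0,"gripper":0},{"translation":[28,-80,0],"roll":0,"gripper":0},{"translation":[42,-120,30],"roll":0,"gripper":0},{"translation":[51,-149,60],"roll":1,"gripper":0},{"translation":[51,-149,90],"roll":1,"gripper":0}]' 5
python3 -m creep '[{"translation":[0,0,0],"roll":0,"gripper":0},{"translation":[0,0,0],"roll":0,"gripper":0},{"translation":[0,0,0],"roll":0,"gripper":0},{"translation":[0,0,0],"roll":0,"gripper":0}]'
python3 - <<'E'
from h import *
np.set_printoptions(precision=4,suppress=True)
c=cam("wrist"); im=viewer.camera("wrist"); cv2.imwrite("pics/w3.png",im); np.savez("w3.npz",T=c[2])
o=telemetry.get_obs(); print(o["time"],o["position"],o["tool_rot"],o["ft_force"])
print(proj(c,[.5525,.094,.088]))
E
```

```text
time: 3.12
position: [0.5564, 0.0967, 0.1531]
tool_rot: [0.998, -0.066, 0.005, -0.001]
ft_force: [1.2, -0.7, -0.3]
grip_width: 0.0008
grip_force: 0.0
time: 3.45
position: [0.5532, 0.0935, 0.154]
tool_rot: [0.998, -0.067, 0.002, 0.0]
ft_force: [-0.4, 0.1, 0.1]
grip_width: 0.0007
grip_force: 0.0
3.5 [0.5533 0.0937 0.1542] [ 0.9977 -0.0672  0.0024 -0.    ] [-0.0028  0.1942  1.0929]
[280.4969 232.8991]
```

View pics/w3.png

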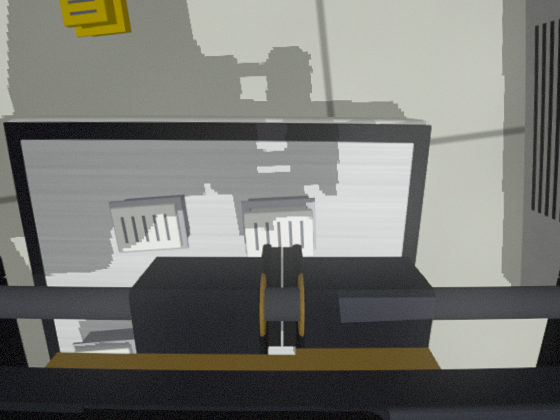

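The wrist view shows the raised cassette directly ahead of the fingertips: far edge at row ~207, left edge at column 246, right edge at column 313. The finger line is at column 282, so it's centred sideways. I'll check the fore-aft offset from the far edge.

Run:
```python
from h import *
np.set_printoptions(precision=4,suppress=True)
c=cam("wrist"); c=(c[0],c[1],np.load("w3.npz")["T"])
o=telemetry.get_obs();Rm=R.from_quat(o["tool_rot"]).as_matrix()
for z in(.086,.088,.09):
    a,b=atz(c,(246,209),z),atz(c,(313,205),z); u=(b-a)/np.linalg.norm(b-a)
    ctr=(a+b)/2+.015*np.array([-u[1],u[0],0]); print(z,np.linalg.norm(b-a),ctr,"tool mm",1e3*Rm.T@(ctr-o["position"]),u)
```

```text
0.086 0.04084979922081832 [0.5834 0.0914 0.086 ] tool mm [29.8414 -1.6962 68.321 ] [-0.0732 -0.9973 -0.    ]
0.088 0.040465290119255246 [0.584  0.0913 0.088 ] tool mm [30.4201 -1.6857 66.3237] [-0.0732 -0.9973 -0.    ]
0.09 0.040080781017692156 [0.5845 0.0912 0.09  ] tool mm [30.9987 -1.6751 64.3264] [-0.0732 -0.9973 -0.    ]
```

My perpendicular had the wrong sign. Corrected by 30 mm, the centre is (0.554, 0.0935), within 1 mm of the TCP, so alignment is fine. The length of 40.5 mm against 42 also agrees. Descending.

```bash
python3 -m creep '[{"translation":[0,0,15],"roll":0,"gripper":0},{"translation":[0,0,30],"roll":0,"gripper":0},{"translation":[0,0,38],"roll":0,"gripper":0},{"translation":[0,0,38],"roll":0,"gripper":0},{"translation":[0,0,38],"roll":0,"gripper":0}]'
python3 -m creep '[{"translation":[0,0,1],"roll":0,"gripper":0},{"translation":[0,0,2],"roll":0,"gripper":0},{"translation":[0,0,3],"roll":0,"gripper":0},{"translation":[0,0,4],"roll":0,"gripper":0},{"translation":[0,0,5],"roll":0,"gripper":0}]'
```

```text
time: 3.92
position: [0.5523, 0.0948, 0.1145]
tool_rot: [0.998, -0.066, 0.001, -0.0]
ft_force: [0.4, -0.3, -0.6]
grip_width: 0.0005
grip_force: 0.0
time: 4.33
position: [0.5521, 0.0953, 0.1087]
tool_rot: [0.998, -0.066, 0.0, -0.0]
ft_force: [-0.5, -0.2, 0.3]
grip_width: 0.0002
grip_force: 0.0
```

```bash
python3 -m creep '[{"translation":[0,0,1],"roll":0,"gripper":0},{"translation":[0,0,2],"roll":0,"gripper":0},{"translation":[0,0,3],"roll":0,"gripper":0},{"translation":[0,0,4],"roll":0,"gripper":0},{"translation":[0,0,5],"roll":0,"gripper":0}]'
```

```text
time: 4.75
position: [0.552, 0.0953, 0.1036]
tool_rot: [0.998, -0.066, 0.0, -0.0]
ft_force: [-0.3, 1.4, 2.2]
grip_width: 0.0005
grip_force: 1.3
```

Contact at about 2.5 N, the cassette's own friction. About 8.6 mm remains to home.

```bash
python3 -m creep '[{"translation":[0,0,1],"roll":0,"gripper":0},{"translation":[0,0,2],"roll":0,"gripper":0},{"translation":[0,0,3],"roll":0,"gripper":0},{"translation":[0,0,4],"roll":0,"gripper":0},{"translation":[0,0,5],"roll":0,"gripper":0}]'
python3 -m creep '[{"translation":[0,0,1],"roll":0,"gripper":0},{"translation":[0,0,1.7],"roll":0,"gripper":0},{"translation":[0,0,2.3],"roll":0,"gripper":0},{"translation":[0,0,2.3],"roll":0,"gripper":0}]'
```

```text
time: 5.17
position: [0.5519, 0.0953, 0.0985]
tool_rot: [0.998, -0.066, 0.0, -0.0]
ft_force: [-0.4, -0.9, 2.8]
grip_width: 0.0003
grip_force: 1.3
time: 5.5
position: [0.5519, 0.0953, 0.0961]
tool_rot: [0.998, -0.066, -0.0, -0.0]
ft_force: [-0.7, 0.5, 1.4]
grip_width: -0.0002
grip_force: 0.5
```

```bash
python3 -m creep '[{"translation":[0,0,0.5],"roll":0,"gripper":0},{"translation":[0,0,1],"roll":0,"gripper":0},{"translation":[0,0,1],"roll":0,"gripper":0}]'
```

```text
time: 5.75
position: [0.552, 0.0953, 0.0954]
tool_rot: [0.998, -0.066, 0.0, -0.0]
ft_force: [0.3, 1.0, 3.1]
grip_width: -0.0001
grip_force: 1.8
```

```bash
python3 -m creep '[{"translation":[0,0,0.4],"roll":0,"gripper":0},{"translation":[0,0,0.8],"roll":0,"gripper":0},{"translation":[0,0,0.8],"roll":0,"gripper":0}]'
```

```text
time: 6.0
position: [0.552, 0.0953, 0.0954]
tool_rot: [0.998, -0.066, 0.0, -0.0]
ft_force: [-2.2, -0.3, 9.5]
grip_width: 0.0005
grip_force: 4.4
```

Hard stop: z no longer changes while the force rises to 9.5 N, with the tip at 0.0764, which matches the 0.076 home height. Lifting off and heading to the key.

```bash
python3 -m creep '[{"translation":[0,0,-10],"roll":0,"gripper":0},{"translation":[0,0,-40],"roll":0,"gripper":0},{"translation":[0,0,-80],"roll":0,"gripper":0},{"translation":[0,0,-80],"roll":0,"gripper":0}]'
python3 -m creep '[{"translation":[-4,38,0],"roll":0,"gripper":0},{"translation":[-8,76,0],"roll":0,"gripper":0},{"translation":[-12,114,0],"roll":0,"gripper":0},{"translation":[-16,152,0],"roll":0,"gripper":0},{"translation":[-20,190,0],"roll":0,"gripper":0}]'
python3 -m creep '[{"translation":[-5,38,0],"roll":-4,"gripper":0},{"translation":[-9,76,0],"roll":-9,"gripper":0},{"translation":[-10,82,0],"roll":-9,"gripper":0},{"translation":[-10,82,0],"roll":-9,"gripper":0},{"translation":[-10,82,0],"roll":-9,"gripper":0}]'
python3 -m creep '[{"translation":[0,0,0],"roll":0,"gripper":0},{"translation":[0,0,0],"roll":0,"gripper":0}]'
python3 - <<'E'
from h import *
np.set_printoptions(precision=4,suppress=True)
c=cam("wrist"); im=viewer.camera("wrist"); cv2.imwrite("pics/w4.png",im); np.savez("w4.npz",T=c[2])
o=telemetry.get_obs(); print(o["time"],o["position"],o["tool_rot"],o["ft_force"])
Rm=R.from_quat(o["tool_rot"]).as_matrix();print("to key mm",1e3*Rm.T@(np.array([.4858,-.1702,.084])-o["position"]),Rm[:,1])
u=Rm[:,1];v=Rm[:,0];k=np.array([.4858,-.1702,.084])
print([proj(c,k+a*.024*u+.009*v) for a in(-1,1)])
E
```

```text
time: 6.33
position: [0.5565, 0.0952, 0.1809]
tool_rot: [0.998, -0.066, 0.007, -0.0]
ft_force: [0.8, 0.7, 0.4]
grip_width: 0.0005
grip_force: 0.0
time: 6.75
position: [0.5066, -0.092, 0.1747]
tool_rot: [0.998, -0.066, 0.0, 0.0]
ft_force: [1.7, 0.6, 0.2]
grip_width: 0.0002
grip_force: 0.0
time: 7.17
position: [0.4861, -0.1704, 0.1744]
tool_rot: [1.0, 0.011, -0.0, -0.0]
ft_force: [-0.6, 0.3, 0.1]
grip_width: 0.0008
grip_force: 0.0
time: 7.33
position: [0.4864, -0.1688, 0.1744]
tool_rot: [1.0, 0.013, -0.0, -0.0]
ft_force: [0.1, 0.3, -0.2]
grip_width: 0.0008
grip_force: 0.0
7.3833 [ 0.4865 -0.1688  0.1744] [ 0.9999  0.0135 -0.0002 -0.0002] [0.657  0.3016 0.2571]
to key mm [-0.7009  1.4628 90.4156] [ 0.0269 -0.9996 -0.0004]
[array([247.56  , 207.0895]), array([318.9179, 207.0199])]
```

View pics/w4.png

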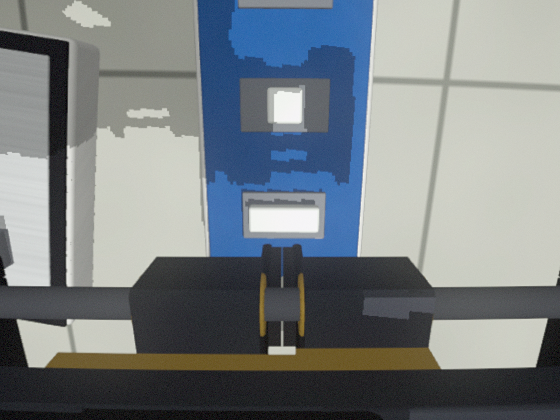

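The key's top spans columns 248–321 with its far edge at row 207, as predicted to within 2 px. I'll shift 2 mm sideways and descend.

```bash
python3 -m creep '[{"translation":[-0.5,2,20],"roll":0,"gripper":0},{"translation":[-0.5,2,45],"roll":0,"gripper":0},{"translation":[-0.5,2,64],"roll":0,"gripper":0},{"translation":[-0.5,2,64],"roll":0,"gripper":0},{"translation":[-0.5,2,64],"roll":0,"gripper":0}]'
python3 -m creep '[{"translation":[0,0,1.5],"roll":0,"gripper":0},{"translation":[0,0,3],"roll":0,"gripper":0},{"translation":[0,0,4.5],"roll":0,"gripper":0},{"translation":[0,0,6],"roll":0,"gripper":0},{"translation":[0,0,7.5],"roll":0,"gripper":0}]'
```

```text
time: 7.8
position: [0.4855, -0.1711, 0.1098]
tool_rot: [1.0, 0.013, -0.001, -0.001]
ft_force: [-0.4, 0.2, -0.3]
grip_width: 0.0004
grip_force: 0.0
time: 8.22
position: [0.4862, -0.1726, 0.1034]
tool_rot: [1.0, 0.012, 0.001, 0.0]
ft_force: [0.3, -0.4, 0.4]
grip_width: 0.0008
grip_force: 0.2
```

```bash
python3 -m creep '[{"translation":[0,0,1],"roll":0,"gripper":0},{"translation":[0,0,2],"roll":0,"gripper":0},{"translation":[0,0,3],"roll":0,"gripper":0},{"translation":[0,0,4],"roll":0,"gripper":0},{"translation":[0,0,5],"roll":0,"gripper":0}]'
python3 -m creep '[{"translation":[0,0,0.5],"roll":0,"gripper":0},{"translation":[0,0,1],"roll":0,"gripper":0},{"translation":[0,0,1],"roll":0,"gripper":0},{"translation":[0,0,1],"roll":0,"gripper":0}]'
```

```text
time: 8.63
position: [0.4862, -0.1726, 0.0982]
tool_rot: [1.0, 0.012, 0.0, 0.0]
ft_force: [-0.4, 0.0, 3.9]
grip_width: 0.0004
grip_force: 1.9
time: 8.97
position: [0.4862, -0.1726, 0.0974]
tool_rot: [1.0, 0.012, 0.0, 0.0]
ft_force: [0.1, 0.8, 5.4]
grip_width: 0.0006
grip_force: 3.0
```

```bash
python3 -m creep '[{"translation":[0,0,0.5],"roll":0,"gripper":0},{"translation":[0,0,0.5],"roll":0,"gripper":0},{"translation":[0,0,0.5],"roll":0,"gripper":0}]'
```

```text
time: 9.22
position: [0.4862, -0.1726, 0.0973]
tool_rot: [1.0, 0.012, 0.0, 0.0]
ft_force: [-0.7, 0.8, 9.8]
grip_width: 0.0004
grip_force: 4.6
```

The key is right down on its stop at 9.8 N. Withdrawing, then a last look.

```bash
python3 -m creep '[{"translation":[0,0,-5],"roll":0,"gripper":0},{"translation":[0,0,-20],"roll":0,"gripper":0},{"translation":[0,0,-60],"roll":0,"gripper":0},{"translation":[0,0,-100],"roll":0,"gripper":0},{"translation":[0,0,-120],"roll":0,"gripper":0}]'
python3 -m creep '[{"translation":[0,0,0],"roll":0,"gripper":0},{"translation":[0,0,0],"roll":0,"gripper":0},{"translation":[0,0,0],"roll":0,"gripper":0},{"translation":[0,0,0],"roll":0,"gripper":0}]'
python3 - <<'E'
from h import *
im=viewer.camera("scene"); a=cv2.imread("pics/scene0.png")
f=lambda x:cv2.resize(x[115:285,195:455],None,fx=3,fy=3)[:, :400]
g=lambda x:cv2.resize(x[175:285,305:455],None,fx=2.6,fy=2.6,interpolation=cv2.INTER_CUBIC)
cv2.imwrite("pics/fin.png",np.hstack([g(a),g(im)]))
E
```

```text
time: 9.63
position: [0.4868, -0.173, 0.2198]
tool_rot: [1.0, 0.012, 0.002, 0.001]
ft_force: [1.8, -0.6, 0.5]
grip_width: 0.0006
grip_force: 0.0
time: 9.97
position: [0.4846, -0.1717, 0.2147]
tool_rot: [1.0, 0.012, -0.002, -0.001]
ft_force: [-0.8, 0.4, -0.5]
grip_width: 0.0009
grip_force: 0.0
```

View pics/fin.png

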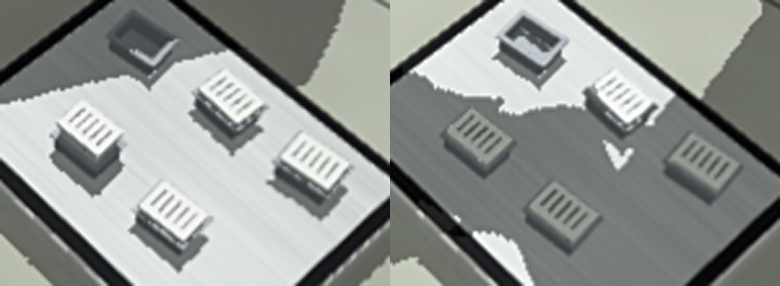

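The before/after crop shows the cassette, now at (480,140) in the right half, sitting low like the others. All the moulds are where they were.

```bash
python3 -c "from rig import hand_in; print(hand_in())"
```

```text
the job is handed in; nothing more can be done
None
```

I pressed the raised cassette down to its stop (9.5 N), pressed the long key right down (9.8 N) and withdrew; the job is handed in, with no verdict returned, and the last picture shows the moulds in place, but I did not check the key's spring-back.

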